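# Set the refill station's selector to the docked bottle's colour

### The job

One of the three spray bottles stands on the refill foot of the station. Turn the station's big selector knob, clockwise and in several grips as needed, until its yellow pointer clicks home at the mark of that bottle's colour (pink, white or grey), then let go. Leave the bottles, ramekin, pot scraper and pod tub standing where they are.

Things in the scene. Friction and masses are not known exactly. Their poses are not given: they have to be found in the camera images.
- station: Fixed refill station, blue base plate 200 (x) by 370 (y) by 10 mm; origin at the centre of its underside, front to -x. On its -y half a blue console, 170 by 180 mm, centred at y = -75 mm, 50 mm high in front, 119 mm behind: its top slopes down to -x at 22.1 degrees. The knob stands square on this slope, its axis meeting it at (0, -75, 84.5) mm. Refill foot on the +y half.
- knob (a joint): Knob angle, rad, growing clockwise seen from above; at 0 the yellow pointer points down the slope (station -x). Clicks every 36 degrees (0.628); about 0.22 N m to leave one. Marks 68 mm from the axis: plain black ticks at 0, 0.628, 1.257, 1.885; pink 2.513; white 3.142 (up the slope); grey 3.770. End stops -0.2 and 3.97. Starts between 0 and 0.63.
- knob_grip (a point): Where to grip: on the knob's axis, 36 mm above the sloping face. z is the axis, out of the face; x runs along the grip bar, pointer end at -x; turns with the knob. The black bar is 80 mm long (x), 20 mm wide (y), from 10 to 51 mm above the face, on a round skirt 94 mm in diameter, 10 mm high.
- dock (a point): Centre of the refill foot where one bottle stands, 10 mm above the table; a low cup 92 mm wide outside, 80 mm inside, its rim 40 mm above the table, surrounds it. It lies 195 mm to the side of the knob's axis. z up.
- bottle_pink: Spray bottle, pink body; round, 66 mm in diameter, black trigger head on top, 214 mm tall overall; origin at the centre of its underside, z up. It stands either on the refill foot or in a slot of the rack.
- bottle_white: Spray bottle, white body; round, 66 mm in diameter, black trigger head on top, 214 mm tall overall; origin at the centre of its underside, z up. It stands either on the refill foot or in a slot of the rack.
- bottle_grey: Spray bottle, grey body; round, 66 mm in diameter, black trigger head on top, 214 mm tall overall; origin at the centre of its underside, z up. It stands either on the refill foot or in a slot of the rack.
- rack: Fixed white rack, 330 (x) by 94 (y) by 60 mm, three slots along its x at -108, 0 and 108 mm; holds the two bottles that are not on the refill foot. Origin at the centre of its underside.
- ramekin: White ceramic ramekin, 90 mm in diameter, 48 mm high, loose. Origin at the centre of its underside.
- scraper: Steel pot scraper lying flat, about 158 mm long (x) by 100 mm (y), 12 mm high, loose. Origin on its underside near the middle.
- pod_tub: Closed blue tub of dishwasher pods with white lid, 108 (x) by 158 (y) by 100 mm high, loose. Origin at the centre of its underside.
There are look-alikes about, which are no part of the job. Leave any green or orange look-alike of the bottle_grey alone.

How it is judged:
At the end, for the whole second after the job is handed in: The knob rests, still, within 0.14 rad (8 degrees) of the mark whose colour is that of the bottle on the refill foot, with that bottle still within 30 mm of the foot's centre; all bottles are upright (within 0.3 rad), and bottles, ramekin, scraper and pod tub are within 30 mm of where they started (((horizontal distance between bottle_pink and dock below 0.03 m and value of joint knob between 2.373 and 2.653 rad) or (horizontal distance between bottle_white and dock below 0.03 m and value of joint knob between 3.002 and 3.282 rad) or (horizontal distance between bottle_grey and dock below 0.03 m and value of joint knob between 3.63 and 3.91 rad)) and velocity of joint knob between -0.1 and 0.1 rad/s and distance of each of bottle_pink, bottle_white, bottle_grey, ramekin, scraper, pod_tub from where it was at the start of the episode below 0.03 m and angle between each of bottle_pink, bottle_white, bottle_grey's own z axis and vertical below 0.3 rad); the robot touches nothing.
It fails at once if A spray bottle is shifted by more than 30 mm or tipped (distance of any of bottle_pink, bottle_white, bottle_grey from where it was at the start of the episode above 0.03 m or angle between any of bottle_pink, bottle_white, bottle_grey's own z axis and vertical above 0.3 rad).
It fails at once if The ramekin is shifted by more than 30 mm (distance of ramekin from where it was at the start of the episode above 0.03 m).
It fails at once if The pot scraper is shifted by more than 30 mm (distance of scraper from where it was at the start of the episode above 0.03 m).
It fails at once if The pod tub is shifted by more than 30 mm (distance of pod_tub from where it was at the start of the episode above 0.03 m).
It also fails if it takes over 58 s, if anything falls off the work surface, if the arm or the gripper's body presses on something with over 40 N, if the wrist force passes 120 N, or if a joint passes its speed limit or range.

### The arm

A 7-joint arm with a two-finger parallel gripper is mounted at the origin on the work surface. World frame = base frame: x ahead of the robot, y to its left, z up, the work surface at z = 0. Lengths are in m, angles in rad, forces in N, time in s.
With the tool pointing down it reaches from about 0.4 to 0.875 m from the base axis. Payload 19.3 kg.
Tool frame: the origin (TCP) lies on the centre line of the jaws, within the pads' length; the fingertips stand 14 mm ahead of it and the grasp point (between the pads) lies 5 mm behind it; z points along the fingers, y is the line along which they close (so a half turn about z gives the same grasp; the last joint's range is limited). The gripper opens to 85 mm and grips with 20 to 120 N. Pads are 22 mm wide; open, the fingers measure 114 mm over their backs; the gripper's body (76 mm by 85 mm) begins 54 mm behind the grasp point. The pads swing forward as they close: fully open they stand 13 mm farther back than shut.
Start: joints at [1.116, 0.521, -0.036, 1.599, 0.021, 1.021, -0.113], TCP at [0.235, -0.579, 0.245] pointing down, gripper open.
Joint ranges: [-2.91, 2.91], [-0.3, 2.13], [-1.5, 1.42], [0.17, 2.43], [-1.26, 4.41], [0.16, 1.93], [-2.52, 2.52]. Speed limits (rad/s): [1.89, 1.89, 2.39, 2.39, 3.01, 3.01, 3.01].

### API

Orientations are given as [roll, pitch, yaw] about the fixed x, y, z axes, in that order (R = Rz(yaw) Ry(pitch) Rx(roll)).
In Python, from workcell import bot, grab_frame, regions_of gives the robot as it stands. The module is installed in compiled form; this text tells all that it offers.
- The arm moves only by the tool play_rows, never from a script. Its argument "plan" is a list of rows, each a list of 3 entries, a list of its own where there are three numbers: the shift along the tool's x, y, z in units of 2.5 cm (1.0 is 2.5 cm), then the turn, a rotation vector about the tool's x, y, z in units of 0.15 rad (1.0 is 0.15 rad), then the closure, from -1 (fully open) to 1 (shut). In form: [[[tx, ty, tz], [rx, ry, rz], jaw], ...]. A call has 1 to 20 rows; each row shifts and turns the commanded pose from where the row before left it, along the tool's axes as they then stand; what a row does not reach is not made up. A row lasts 1/8 s, in which the tool goes at most 62.5 mm and 10.7 degrees, less where a joint would pass 70% of its speed; a pose out of reach is approached as far as the arm can. A call with a number of a shift or a turn outside -1 to 1 is refused whole. A call with a gripper value outside its range is refused whole. The fingers move at their own pace and stop on an object; "newtons" is the grip in N (left out, the last holds). Time passes only in rows, so rows that do not move let the fingers close. It gives the time, the measured TCP pose, the force, the opening and the grip force at its end, in the units of the state.
- bot.observe(): the state, without advancing time (a new reading comes with each control period).
- grab_frame(name): name is "side" or "top" or "wrist"; returns a dict with "pixels" (480x640x3 uint8, red, green, blue), "depth" (480x640 float32, m along the optical axis (not along the pixel's ray), 0 where there is no reading), "camera_matrix" (3x3 intrinsics, pixels), "R" (3x3) and "t" (3): a world point X has camera coordinates R X + t. Camera axes: x right, y down, z forward; pixel columns grow to the right and rows downward; lengths in m; the calibration is good to about 2 mm. A picture is of the moment at which its call begins.
- bot.job_done(): hands the job in; it is judged then, once.
Trained networks look in the newest picture that a camera, given by its name, has taken for a name from the list of things; names that differ only in an ending like _2 or _b are one class to them, and where a whole thing is asked for, a point or a joint stands for the part that bears it (a point fixed in the world has none). Each returns a list of dicts, best first, with "p" (0 to 1); they miss things now and then, are a little off and sometimes report something else, mostly with a low value. They report only what shows in the picture. A call takes as long as a camera call. They do not tell look-alikes from the thing itself.
- regions_of(thing, camera): "mask" (480x640 bool, what is visible of it) and "box" ([left, top, right, bottom] in pixels, round what is visible of it).
The state is a dict: "clock": time; "qpos": joint angles; "qd": joint speeds; "joint_efforts": joint torques, N m; "position": TCP position; "tool_rot": TCP orientation; "force": force on the tool from outside, world axes, zero at the start; "moment": the same for the moment, N m; "grip_width": finger opening in m; "finger_force": force on a finger pad.
Only numpy, scipy, OpenCV 4.12 (cv2) and the standard library are available. Lean on these libraries where they do the work, as an engineer would, in place of code of your own. Each camera call takes 0.05 s, during which the arm holds its last target. There are 200 camera calls.

## Working session

There is one attempt and no reset: what is moved stays moved. The work goes in short steps, Python scripts to look and compute and a tool call to move; the robot and the scene stay as the last step left them, time stands still between calls to the robot, and variables do not carry over. Pictures are saved under pics/ and viewed, at most 10 in all, crops included, and the job is handed in when it is done.

Besides the shell and the picture viewer there is one more tool, called after "Request:" as name(argument=value, ...) on one line, values as JSON. play_rows: Moves the arm, as the interface text tells. Its arguments: {"type":"object","properties":{"plan":{"type":"array"},"newtons":{"type":"number"}},"required":["plan"]}

```bash
mkdir -p pics; python3 - <<'E'
from workcell import bot, grab_frame, regions_of
import cv2,numpy as np
s=bot.observe();print({k:np.round(v,3) for k,v in s.items()})
ims=[]
for c in("side","top"):
    f=grab_frame(c);np.savez(f"{c}0.npz",**f);cv2.imwrite(f"pics/{c}0.png",f["pixels"][:,:,::-1])
    print(c,np.round(f["R"],3).tolist(),np.round(f["t"],3),np.round(f["camera_matrix"],1).tolist())
    for n in["station","knob","bottle_pink","bottle_white","bottle_grey","rack"]:
        for r in regions_of(n,c)[:4]:
            m=r["mask"];d=f["depth"];v,u=np.nonzero(m&(d>0));z=d[v,u]
            P=np.linalg.inv(f["camera_matrix"])@np.vstack([u,v,np.ones(len(u))])*z
            W=f["R"].T@(P-f["t"][:,None])
            print(n,round(r["p"],2),np.round(r["box"]).tolist(),np.round(np.median(W,1),3),np.round(np.percentile(W,[2,98],axis=1),3).tolist(),np.median(f["pixels"][v,u],0))
E
```

```text
{'clock': np.float64(0.0), 'qpos': array([ 1.116,  0.522, -0.036,  1.6  ,  0.021,  1.021, -0.113]), 'qd': array([-0.001,  0.   , -0.001,  0.   ,  0.001, -0.   ,  0.   ]), 'joint_efforts': array([-1.0000e-03, -9.2711e+01,  1.9790e+00, -3.6993e+01,  1.8000e-02,
        8.0000e-03, -0.0000e+00]), 'position': array([ 0.234, -0.579,  0.245]), 'tool_rot': array([-3.14 ,  0.   ,  0.385]), 'force': array([-0.144,  0.172,  0.762]), 'moment': array([-0.012,  0.026,  0.034]), 'finger_force': np.float64(0.0), 'grip_width': np.float64(0.085)}
side [[-0.861, -0.509, 0.004], [-0.371, 0.622, -0.689], [0.348, -0.595, -0.724]] [0.478 0.204 1.466] [[485.8, 0.0, 324.6], [0.0, 485.8, 235.1], [0.0, 0.0, 1.0]]
station 0.93 [267.0, 186.0, 375.0, 301.0] [0.491 0.046 0.047] [[0.422, -0.111, 0.003], [0.614, 0.231, 0.129]] [26. 80. 92.]
knob 0.95 [326.0, 198.0, 352.0, 230.0] [ 0.511 -0.011  0.104] [[0.472, -0.061, 0.072], [0.554, 0.019, 0.141]] [33. 35. 32.]
bottle_pink 0.62 [282.0, 324.0, 308.0, 388.0] [0.342 0.512 0.131] [[0.317, 0.476, 0.011], [0.38, 0.529, 0.226]] [119.  48.  65.]
bottle_white 0.73 [296.0, 
[... 1318 characters left out ...]
  0.47  0.149] [[0.426, 0.449, 0.028], [0.483, 0.502, 0.228]] [58. 50. 41.]
bottle_grey 0.86 [73.0, 214.0, 120.0, 258.0] [0.521 0.603 0.133] [[0.494, 0.584, 0.009], [0.565, 0.628, 0.218]] [115.  54.   0.]
bottle_grey 0.83 [182.0, 259.0, 224.0, 292.0] [0.424 0.334 0.141] [[0.4, 0.309, 0.004], [0.46, 0.371, 0.219]] [44. 67. 26.]
bottle_grey 0.68 [334.0, 222.0, 370.0, 256.0] [ 0.512 -0.027  0.103] [[0.475, -0.068, 0.078], [0.552, 0.013, 0.144]] [48. 39. 30.]
rack 0.66 [132.0, 200.0, 184.0, 335.0] [0.512 0.472 0.015] [[0.302, 0.424, 0.003], [0.623, 0.534, 0.063]] [115. 100.  80.]
rack 0.28 [114.0, 298.0, 166.0, 323.0] [0.347 0.48  0.144] [[0.319, 0.46, 0.01], [0.386, 0.515, 0.228]] [95. 38. 47.]
```

View pics/side0.png

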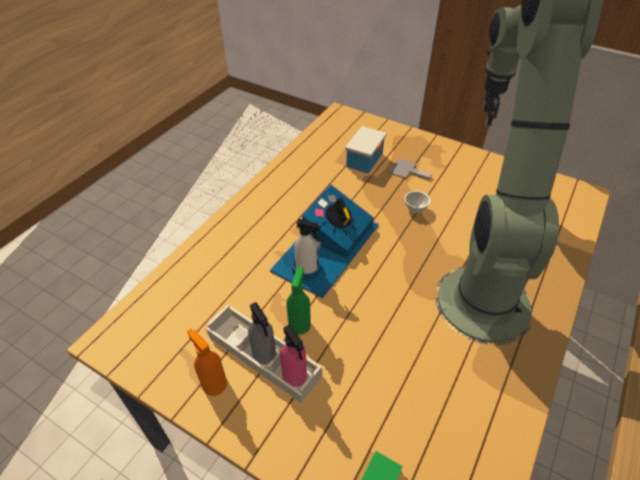

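View pics/top0.png

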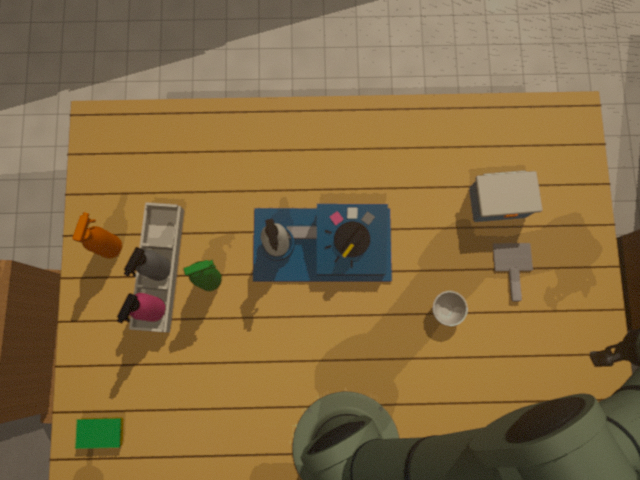

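The top view shows the white bottle on the refill foot at about (275,238). The knob is at (352,239), with its yellow pointer down and slightly left at (347,250). The white mark is at (352,213), and the pink and grey bottles are in the rack. The target is therefore 3.142 rad.

```bash
cat > m.py <<'E'
import numpy as np,cv2
def world(f):
    v,u=np.mgrid[:480,:640];d=f["depth"]
    P=np.stack([u,v,np.ones_like(u)],-1)@np.linalg.inv(f["camera_matrix"]).T*d[...,None]
    return (P-f["t"])@f["R"]
a=np.radians(22.1);N=np.array([-np.sin(a),0,np.cos(a)]);T=np.array([np.cos(a),0,np.sin(a)])
def knob(f,name):
    W=world(f);px=f["pixels"].astype(int);ok=f["depth"]>0
    blue=ok&(px[...,2]>px[...,0]+15)&(W[...,0]>.38)&(W[...,0]<.65)&(abs(W[...,1]-.04)<.22)&(W[...,2]<.14)
    B=W[blue];print(name,"plan rect",cv2.minAreaRect(B[:,:2].astype(np.float32)*1000))
    F=B[(B[:,2]>.062)&(B[:,2]<.112)&(B[:,1]<.05)]
    A=np.c_[F[:,:2],np.ones(len(F))];c=np.linalg.lstsq(A,F[:,2],rcond=None)[0]
    for _ in range(5):
        r=F[:,2]-A@c;k=abs(r)<.004;c=np.linalg.lstsq(A[k],F[k,2],rcond=None)[0]
    print(" plane",c,"slope deg",np.degrees(np.arctan(c[0])),"console y",np.percentile(F[k,1] if 0 else F[k][:,1],[1,99]))
    h=(W[...,2]-(W[...,:2]@c[:2]+c[2]))*np.cos(a)
    reg=ok&(abs(W[...,0]-.518)<.1)&(abs(W[...,1]+.03)<.08)
    top=reg&(h>.043)&(h<.058);b=W[top]
    print(" bar top n",len(b),"h",np.median(h[top]),"mean",b.mean(0),)
    q=np.c_[b@T,b[:,1]].astype(np.float32)
    print(" bar rect (slope coord,y)",cv2.minAreaRect(q*1000))
    ye=reg&(px[...,0]>120)&(px[...,1]>90)&(px[...,2]<.45*px[...,0])&(h>.02);y=W[ye];print(" yellow n",len(y),y.mean(0) if len(y) else "")
    g=b.mean(0);d=y.mean(0)-g;print(" theta approx",np.arctan2(d[1],-d@T)," axis foot",g-N*np.median(h[top]))
    for z in (.0845,):pass
    return c
if __name__=="__main__":
    for n in("top","side"):knob(np.load(n+"0.npz"),n)
E
python3 m.py
```

```text
top plan rect ((519.763916015625, 48.38334655761719), (365.5406494140625, 195.93280029296875), 88.91829681396484)
 plane [ 0.38022998 -0.00830648 -0.11194077] slope deg 20.81830447884661 console y [-0.1175066   0.04890927]
 bar top n 264 h 0.05000321463739223 mean [ 0.49958617 -0.02706999  0.13226523]
 bar rect (slope coord,y) ((511.3665771484375, -26.920021057128906), (20.965299606323242, 80.91432189941406), 52.42171859741211)
 yellow n 46 [ 0.48246454 -0.01362005  0.12658611]
 theta approx 0.6417107637644818  axis foot [ 0.51839859 -0.02706999  0.08593582]
side plan rect ((517.860107421875, 51.471343994140625), (369.5889892578125, 197.71649169921875), 88.02178192138672)
 plane [ 0.38300421 -0.00771297 -0.11408941] slope deg 20.95705000707273 console y [-0.11322777  0.04875323]
 bar top n 138 h 0.04972485231015838 mean [ 0.4992303  -0.02224715  0.13083548]
 bar rect (slope coord,y) ((511.98223876953125, -24.253307342529297), (24.928855895996094, 84.229248046875), 51.353790283203125)
 yellow n 33 [ 0.48350042 -0.01371795  0.12650397]
 theta approx 0.48452073281466107  axis foot [ 0.51793799 -0.02224715  0.08476398]
```

```bash
cat > h.py <<'E'
import numpy as np
from scipy.spatial.transform import Rotation as Ro
from workcell import bot
psi=np.radians(-1.5);a=np.radians(22.1)
C=np.array([.518,-.025,.085]);Z=Ro.from_euler("z",psi)
N=Z.apply([-np.sin(a),0,np.cos(a)]);T=Z.apply([np.cos(a),0,np.sin(a)]);Y=Z.apply([0,1,0])
def goal(theta,h):
    x=-T*np.cos(theta)+Y*np.sin(theta);z=-N
    return C+N*h, Ro.from_matrix(np.c_[x,np.cross(z,x),z])
def delta(theta,h):
    s=bot.observe();R=Ro.from_euler("xyz",s["tool_rot"]);p,G=goal(theta,h);d=p-s["position"]
    print("clock",s["clock"],"q",np.round(s["qpos"],2),"pos",np.round(s["position"],4),"goal",p.round(3))
    print("shift tool units",(R.inv().apply(d)/.025).round(2),"in goal-axes",(G.inv().apply(d)/.025).round(2),"turn units",((R.inv()*G).as_rotvec()/.15).round(2),"F",s["force"].round(1),"w",s["grip_width"])
E
python3 -c "
from h import *
delta(.628,.131)"
```

```text
clock 0.7 q [ 1.12  0.52 -0.04  1.6   0.02  1.02 -0.11] pos [ 0.2346 -0.5793  0.2453] goal [ 0.469 -0.024  0.206]
shift tool units [ 17.02 -17.08   1.56] in goal-axes [ 7.09 22.61  4.75] turn units [ -3.09   0.34 -13.81] F [-0.1 -0.1  0.1] w 0.08550798187309804
```

Request:
play_rows(plan=[[[0.5,-0.5,0],[0,0,0],-1],[[1,-1,0],[0,0,0],-1],[[1,-1,0],[0,0,0],-1],[[1,-1,0],[0,0,0],-1],[[1,-1,0],[0,0,0],-1],[[1,-1,0],[0,0,0],-1],[[1,-1,0],[0,0,0],-1],[[1,-1,0],[0,0,0],-1],[[1,-1,0],[0,0,0],-1],[[1,-1,0],[0,0,0],-1],[[1,-1,0],[0,0,0],-1],[[1,-1,0],[0,0,0],-1],[[1,-1,0],[0,0,0],-1],[[1,-1,0],[0,0,0],-1],[[1,-1,0],[0,0,0],-1],[[1,-1,0],[0,0,0],-1],[[1,-1,0],[0,0,0],-1],[[0.5,-0.5,0],[0,0,0],-1],[[0,0,0],[0,0,0],-1]])

```text
clock: 3.08
position: [0.4687, -0.0242, 0.2453]
tool_rot: [-3.141, -0.0, 0.388]
force: [-0.3, -0.5, 0.2]
grip_width: 0.0855
finger_force: 0.0
```

```bash
python3 -c "
from h import *
delta(.628,.131)"
```

```text
clock 3.075 q [ 0.18  0.29 -0.31  1.98  0.11  0.89 -1.37] pos [ 0.4687 -0.0242  0.2453] goal [ 0.469 -0.024  0.206]
shift tool units [ 0.01 -0.02  1.56] in goal-axes [ 0.49 -0.33  1.44] turn units [ -3.09   0.33 -13.8 ] F [-0.3 -0.5  0.2] w 0.0855462068304069
```

Request:
play_rows(plan=[[[0,0,0],[-0.22,0.02,-0.99],-1],[[0,0,0],[-0.22,0.02,-0.99],-1],[[0,0,0],[-0.22,0.02,-0.99],-1],[[0,0,0],[-0.22,0.02,-0.99],-1],[[0,0,0],[-0.22,0.02,-0.99],-1],[[0,0,0],[-0.22,0.02,-0.99],-1],[[0,0,0],[-0.22,0.02,-0.99],-1],[[0,0,0],[-0.22,0.02,-0.99],-1],[[0,0,0],[-0.22,0.02,-0.99],-1],[[0,0,0],[-0.22,0.02,-0.99],-1],[[0,0,0],[-0.22,0.02,-0.99],-1],[[0,0,0],[-0.22,0.02,-0.99],-1],[[0,0,0],[-0.22,0.02,-0.99],-1],[[0,0,0],[-0.22,0.02,-0.99],-1],[[0,0,0],[0,0,0],-1]])

```text
clock: 4.95
position: [0.4681, -0.0271, 0.2452]
tool_rot: [2.916, 0.312, 2.456]
force: [-0.8, 0.7, 1.0]
grip_width: 0.0854
finger_force: 0.0
```

```bash
python3 - <<'E'
from h import *
delta(.628,.131)
from workcell import grab_frame
import cv2
f=grab_frame("wrist");np.savez("w.npz",**f);cv2.imwrite("pics/w.png",f["pixels"][:,:,::-1])
from m import knob
knob(f,"wrist")
E
```

```text
clock 4.95 q [ 0.48  0.16 -0.64  2.26  0.41  0.41  0.44] pos [ 0.4681 -0.0271  0.2452] goal [ 0.469 -0.024  0.206]
shift tool units [ 0.54 -0.21  1.45] in goal-axes [ 0.54 -0.22  1.45] turn units [-0.05  0.01  0.04] F [-0.8  0.7  1. ] w 0.08542567446348272
wrist plan rect ((519.7438354492188, 29.885208129882812), (332.0522766113281, 199.96046447753906), 88.798828125)
 plane [ 0.4030603  -0.00799113 -0.12489778] slope deg 21.952407044108984 console y [-0.11562176  0.04916153]
 bar top n 4015 h 0.05089371408045927 mean [ 0.49744236 -0.02515581  0.13071639]
 bar rect (slope coord,y) ((511.92327880859375, -26.71881103515625), (19.9859676361084, 81.50385284423828), 52.79776382446289)
 yellow n 949 [ 0.48164661 -0.01332405  0.13435948]
 theta approx 0.7283667057571723  axis foot [ 0.51658981 -0.02515581  0.08356191]
```

View pics/w.png

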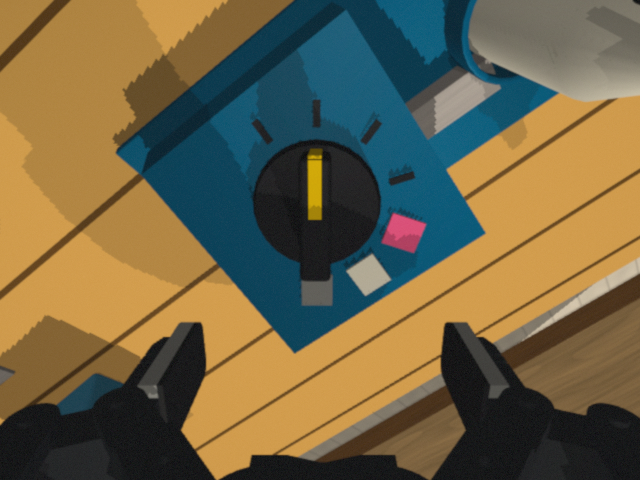

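The close view shows the pointer on the second tick at (316,185), which is 0.628 rad. The white mark is at (368,275) and the bar is centred between the fingers. I'm descending along the axis.

Request:
play_rows(plan=[[[0.5,-0.26,0.5],[0,0,0],-1],[[0,0,1],[0,0,0],-1],[[0,0,1],[0,0,0],-1],[[0,0,1],[0,0,0],-1],[[0,0,0.5],[0,0,0],-1],[[0,0,0],[0,0,0],-1]])

```text
clock: 5.75
position: [0.4933, -0.0246, 0.1467]
tool_rot: [2.916, 0.311, 2.457]
force: [-0.1, 0.3, 0.1]
grip_width: 0.0854
finger_force: 0.0
```

```bash
sed -i 's/-.025,.085/-.0265,.085/' h.py; python3 -c "
from h import *
delta(.628,.031)"
```

```text
clock 5.75 q [ 0.12  0.37 -0.27  2.31  1.05  0.18 -0.2 ] pos [ 0.4933 -0.0246  0.1467] goal [ 0.506 -0.026  0.114]
shift tool units [-0.02 -0.04  1.42] in goal-axes [-0.02 -0.05  1.42] turn units [-0.05  0.    0.04] F [-0.1  0.3  0.1] w 0.08536776325130192
```

Request:
play_rows(plan=[[[0,0,0.5],[0,0,0],-1],[[0,-0.05,0.5],[0,0,0],-1],[[0,0,0],[0,0,0],-1]])

```text
clock: 6.12
position: [0.5021, -0.0267, 0.124]
tool_rot: [2.916, 0.312, 2.457]
force: [0.3, -0.8, 0.9]
grip_width: 0.0853
finger_force: 0.0
```

```bash
python3 -c "
from h import *
delta(.628,.031)"
```

```text
clock 6.125 q [ 0.13  0.43 -0.27  2.31  1.38  0.17 -0.53] pos [ 0.5021 -0.0267  0.124 ] goal [ 0.506 -0.026  0.114]
shift tool units [0.01 0.03 0.44] in goal-axes [0.01 0.02 0.44] turn units [-0.04  0.01  0.04] F [ 0.3 -0.8  0.9] w 0.08533723313008829
```

Request:
play_rows(plan=[[[0,0,0.4],[0,0,0],-1],[[0,0,0],[0,0,0],1],[[0,0,0],[0,0,0],1],[[0,0,0],[0,0,0],1],[[0,0,0],[0,0,0],1],[[0,0,0],[0,0,0],1],[[0,0,0],[0,0,0],1]], newtons=50)

```text
clock: 7.0
position: [0.5063, -0.0259, 0.1153]
tool_rot: [2.914, 0.313, 2.459]
force: [-3.8, 3.4, 12.9]
grip_width: 0.0194
finger_force: 49.5
```

```bash
python3 -c "
from h import *
delta(.628,.031)"
```

```text
clock 7.0 q [ 0.12  0.46 -0.27  2.31  1.51  0.17 -0.65] pos [ 0.5063 -0.0259  0.1153] goal [ 0.506 -0.026  0.114]
shift tool units [ 0.01 -0.02  0.06] in goal-axes [ 0.01 -0.02  0.06] turn units [-0.03  0.01  0.05] F [-3.8  3.4 12.9] w 0.01937398742918856
```

Request:
play_rows(plan=[[[0,0,0],[0,0,0.5],1],[[0,0,0],[0,0,0.6],1],[[0,0,0],[0,0,0.6],1],[[0,0,0],[0,0,0.6],1],[[0,0,0],[0,0,0.6],1],[[0,0,0],[0,0,0.6],1],[[0,0,0],[0,0,0.6],1],[[0,0,0],[0,0,0],1]])

```text
clock: 8.0
position: [0.5064, -0.0258, 0.1153]
tool_rot: [2.777, 0.127, 1.855]
force: [-4.2, 4.0, 10.3]
grip_width: 0.019
finger_force: 49.4
```

```bash
python3 -c "
from h import *
delta(3.142,.031)"
```

```text
clock 8.0 q [ 0.18  0.46 -0.34  2.3   1.5   0.2  -1.26] pos [ 0.5064 -0.0258  0.1153] goal [ 0.506 -0.026  0.114]
shift tool units [-0.01 -0.03  0.06] in goal-axes [-0.03  0.02  0.06] turn units [1.00e-02 3.00e-02 1.27e+01] F [-4.2  4.  10.3] w 0.019008225352851214
```

Request:
play_rows(plan=[[[0,0,0],[0,0,0.6],1],[[0,0,0],[0,0,0.6],1],[[0,0,0],[0,0,0.6],1],[[0,0,0],[0,0,0.6],1],[[0,0,0],[0,0,0.6],1],[[0,0,0],[0,0,0.6],1],[[0,0,0],[0,0,0.6],1],[[0,0,0],[0,0,0.6],1],[[0,0,0],[0,0,0.6],1],[[0,0,0],[0,0,0.6],1],[[0,0,0],[0,0,0],1]])

```text
clock: 9.38
position: [0.5064, -0.0257, 0.1153]
tool_rot: [2.81, -0.199, 1.012]
force: [-1.7, 3.8, 11.2]
grip_width: 0.0191
finger_force: 50.1
```

```bash
python3 -c "
from h import *
delta(3.142,.031)"
```

```text
clock 9.375 q [ 0.25  0.47 -0.42  2.3   1.5   0.24 -2.14] pos [ 0.5064 -0.0257  0.1153] goal [ 0.506 -0.026  0.114]
shift tool units [-0.03 -0.01  0.06] in goal-axes [-0.03  0.02  0.06] turn units [0.02 0.02 6.71] F [-1.7  3.8 11.2] w 0.019116066103092577
```

Request:
play_rows(plan=[[[0,0,0],[0,0,0.6],1],[[0,0,0],[0,0,0.6],1],[[0,0,0],[0,0,0.6],1],[[0,0,0],[0,0,0.2],1],[[0,0,0],[0,0,0],1],[[0,0,0],[0,0,0],-1],[[0,0,0],[0,0,0],-1],[[0,0,0],[0,0,0],-1],[[0,0,0],[0,0,0],-1],[[0,0,0],[0,0,0],-1],[[0,0,-1],[0,0,0],-1],[[0,0,-1],[0,0,0],-1],[[0,0,0],[0,0,0],-1]])

```text
clock: 11.0
position: [0.4874, -0.026, 0.1623]
tool_rot: [2.88, -0.287, 0.716]
force: [0.2, -1.1, -0.7]
grip_width: 0.0857
finger_force: 0.0
```

```bash
python3 -c "
from h import *
delta(2.513-np.pi,.031)
from workcell import grab_frame
from m import knob
knob(grab_frame('top'),'top')"
```

```text
clock 11.0 q [ 0.34  0.35 -0.52  2.31  1.05  0.27 -2.01] pos [ 0.4874 -0.026   0.1623] goal [ 0.506 -0.026  0.114]
shift tool units [-0.   -0.04  2.08] in goal-axes [0.01 0.03 2.08] turn units [ -0.04   0.05 -20.43] F [ 0.2 -1.1 -0.7] w 0.08567355148647553
top plan rect ((519.4796752929688, 48.04731750488281), (365.05712890625, 196.98739624023438), 88.67405700683594)
 plane [ 0.37952412 -0.00796737 -0.1117278 ] slope deg 20.782961541979393 console y [-0.11757485  0.04932497]
 bar top n 118 h 0.05101983727988351 mean [ 0.51625995 -0.01531382  0.13900253]
 bar rect (slope coord,y) ((529.8259887695312, -15.208280563354492), (39.841094970703125, 19.623411178588867), 35.31410217285156)
 yellow n 27 [ 0.5173144  -0.01255763  0.14065029]
 theta approx 2.0959237546524636  axis foot [ 0.53545485 -0.01531382  0.09173119]
```

The top view has the bar at 2.51 rad, the pink click. I'm regripping it half a turn back.

Request:
play_rows(plan=[[[0,0,-0.3],[0,0,-1],-1],[[0,0,0],[0,0,-1],-1],[[0,0,0],[0,0,-1],-1],[[0,0,0],[0,0,-1],-1],[[0,0,0],[0,0,-1],-1],[[0,0,0],[0,0,-1],-1],[[0,0,0],[0,0,-1],-1],[[0,0,0],[0,0,-1],-1],[[0,0,0],[0,0,-1],-1],[[0,0,0],[0,0,-1],-1],[[0,0,0],[0,0,-1],-1],[[0,0,0],[0,0,-1],-1],[[0,0,0],[0,0,-1],-1],[[0,0,0],[0,0,-1],-1],[[0,0,0],[0,0,-1],-1],[[0,0,0],[0,0,-1],-1],[[0,0,0],[0,0,-1],-1],[[0,0,0],[0,0,-1],-1],[[0,0,0],[0,0,-1],-1],[[0,0,0],[0,0,-1],-1]])

```text
clock: 13.55
position: [0.4847, -0.0257, 0.1672]
tool_rot: [-2.924, 0.318, -2.564]
force: [-0.4, -0.7, -0.2]
grip_width: 0.0852
finger_force: 0.0
```

Request:
play_rows(plan=[[[0,0,0],[0,0,-0.4],-1],[[0,0,0],[0,0,0],-1]])

```text
clock: 13.8
position: [0.4845, -0.0257, 0.1673]
tool_rot: [-2.907, 0.306, -2.509]
force: [0.5, 0.6, -0.7]
grip_width: 0.0855
finger_force: 0.0
```

```bash
python3 -c "
from h import *
delta(2.513-np.pi,.031)"
```

```text
clock 13.8 q [ 0.75  0.47 -1.05  2.29  1.24  0.52  0.91] pos [ 0.4845 -0.0257  0.1673] goal [ 0.506 -0.026  0.114]
shift tool units [-0.01  0.01  2.31] in goal-axes [-0.    0.    2.31] turn units [-0.02 -0.03 -0.03] F [ 0.5  0.6 -0.7] w 0.08546508774855477
```

Request:
play_rows(plan=[[[0,0,0.8],[0,0,0],-1],[[0,0,0.8],[0,0,0],-1],[[0,0,0.65],[0,0,0],-1],[[0,0,0],[0,0,0],-1],[[0,0,0],[0,0,0],1],[[0,0,0],[0,0,0],1],[[0,0,0],[0,0,0],1],[[0,0,0],[0,0,0],1],[[0,0,0],[0,0,0],1],[[0,0,0],[0,0,0],1]])

```text
clock: 15.05
position: [0.5053, -0.0264, 0.1161]
tool_rot: [-2.905, 0.305, -2.507]
force: [-6.4, 0.2, 10.5]
grip_width: 0.0195
finger_force: 49.8
```

Request:
play_rows(plan=[[[0,0,0],[0,0,0.5],1],[[0,0,0],[0,0,0.6],1],[[0,0,0],[0,0,0.6],1],[[0,0,0],[0,0,0.6],1],[[0,0,0],[0,0,0.6],1],[[0,0,0],[0,0,0.6],1],[[0,0,0],[0,0,0.6],1],[[0,0,0],[0,0,0.1],1],[[0,0,0],[0,0,0],1]])

```text
clock: 16.18
position: [0.5051, -0.0258, 0.116]
tool_rot: [-3.139, 0.383, 3.11]
force: [-7.4, 2.7, 11.0]
grip_width: 0.0194
finger_force: 49.9
```

```bash
python3 -c "
from h import *
delta(0,.031)"
```

```text
clock 16.175 q [ 0.66  0.62 -0.97  2.28  1.51  0.55  0.05] pos [ 0.5051 -0.0258  0.116 ] goal [ 0.506 -0.026  0.114]
shift tool units [-0.01 -0.01  0.11] in goal-axes [-0.01 -0.01  0.11] turn units [-0.03 -0.02 -0.03] F [-7.4  2.7 11. ] w 0.019399896018963202
```

Release, retract and check.

Request:
play_rows(plan=[[[0,0,0],[0,0,0],-1],[[0,0,0],[0,0,0],-1],[[0,0,0],[0,0,0],-1],[[0,0,0],[0,0,0],-1],[[0,0,0],[0,0,0],-1],[[0,0,-1],[0,0,0],-1],[[0,0,-1],[0,0,0],-1],[[0,0,-1],[0,0,0],-1],[[0,0,-1],[0,0,0],-1],[[0,0,-0.5],[0,0,0],-1],[[0,0,0],[0,0,0],-1],[[0,0,0],[0,0,0],-1]])

```text
clock: 17.68
position: [0.4633, -0.0251, 0.2197]
tool_rot: [-3.138, 0.383, 3.109]
force: [-1.2, -0.3, -0.2]
grip_width: 0.0854
finger_force: 0.0
```

```bash
python3 - <<'E'
from h import *
from workcell import grab_frame
import cv2
from m import knob
delta(0,.131)
f=grab_frame("wrist");cv2.imwrite("pics/w2.png",f["pixels"][:,:,::-1]);knob(f,"wrist")
E
```

```text
clock 17.675 q [ 0.93  0.35 -1.22  2.28  0.93  0.53  0.55] pos [ 0.4633 -0.0251  0.2197] goal [ 0.469 -0.025  0.206]
shift tool units [-0.    0.    0.57] in goal-axes [-0.   -0.    0.57] turn units [-0.04 -0.02 -0.04] F [-1.2 -0.3 -0.2] w 0.08538434699291964
wrist plan rect ((519.8278198242188, 44.170989990234375), (362.27789306640625, 199.22869873046875), 88.71956634521484)
 plane [ 0.40339922 -0.00783764 -0.12507258] slope deg 21.9691096559868 console y [-0.1158886   0.04898637]
 bar top n 4528 h 0.050828592076830686 mean [ 0.49735148 -0.02714143  0.13056797]
 bar rect (slope coord,y) ((513.7388916015625, -27.2781982421875), (20.018081665039062, 82.11248016357422), 88.63743591308594)
 yellow n 909 [ 0.51173582 -0.02665593  0.152604  ]
 theta approx 3.1191382219678014  axis foot [ 0.51647443 -0.02714143  0.08347382]
```

View pics/w2.png

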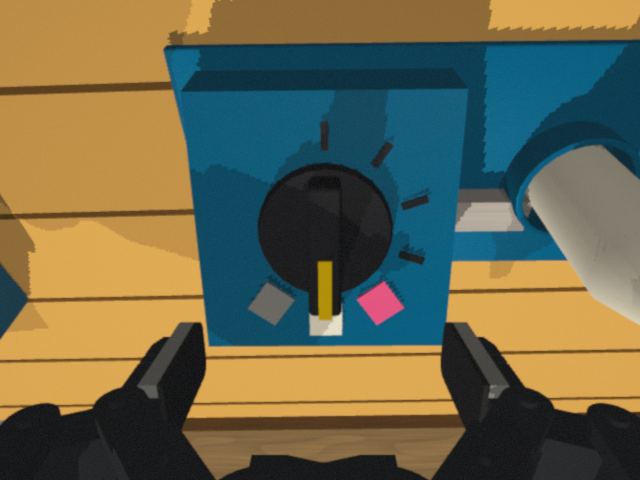

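The pointer at (325,290) sits on the white mark at (325,325), and the gripper is clear of the knob.

```bash
python3 -c "
from workcell import bot
print(bot.job_done())"
```

```text
the job is handed in; nothing more can be done
None
```

The white bottle stands on the refill foot, so I turned the knob clockwise in two grips until its pointer clicked at the white mark (about 3.14 rad), let go, and handed the job in; no verdict came back.

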